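# Feed a slide tray under the lamp guard with the push stick

### The arm

A 7-joint arm with a two-finger parallel gripper is mounted at the origin on the work surface. World frame = base frame: x ahead of the robot, y to its left, z up, the work surface at z = 0. Lengths are in m, angles in rad, forces in N, time in s.
With the tool pointing down it reaches from about 0.4 to 0.875 m from the base axis. Payload 6.5 kg.
Tool frame: the origin (TCP) lies at the very end of the fingers, on their centre line; the grasp point (between the pads) lies manip.pinch_z behind it (manip.pinch_z is the distance from the TCP to the grasp point, in m); z points along the fingers, y is the line along which they close (so a half turn about z gives the same grasp; the last joint's range is limited). The gripper opens to 88 mm and grips with 3 to 60 N. Pads are 18 mm wide; open, the fingers measure 123 mm over their backs; the gripper's body (75 mm by 187 mm) begins 45 mm behind the grasp point.
Start: joints at [1.077, 0.536, -0.004, 1.538, 0.003, 1.067, -0.071], TCP at [0.27, -0.591, 0.239] pointing down, gripper open.
Joint ranges: [-2.7, 2.7], [-0.37, 2.16], [-1.27, 1.26], [0.24, 2.4], [-1.31, 4.45], [0.19, 1.91], [-2.76, 2.76]. Speed limits (rad/s): [2.39, 2.39, 3.14, 3.14, 3.14, 3.14, 3.14].

### API

Orientations are given as a 3x3 rotation matrix whose columns are the frame's x, y, z axes.
In Python, from rig import sensors, grab_frame, workorder, manip gives the robot as it stands. The module is installed in compiled form; this text tells all that it offers.
- The arm moves only by the tool send_rows, never from a script. Its argument "commands" is text: rows parted by semicolons, each of 5 numbers parted by spaces: the gripper's target within -1 to 1 (shut at 1, half-way at 0, fully open at -1), then the shift along the tool's x, y, z in mm, then the turn about the tool's z in rad. In form: hand tx ty tz yaw; .... A call has 1 to 8 rows; each row shifts and turns the commanded pose from where the row before left it, along the tool's axes as they then stand; what a row does not reach is not made up. A row lasts 1/8 s, in which the tool goes at most 62.5 mm and 10.7 degrees, less where a joint would pass 70% of its speed; a pose out of reach is approached as far as the arm can. A call is refused whole if a number of a shift passes 62.5 or a number of a turn 0.188, either way. A call with a gripper value outside its range is refused whole. The fingers move at their own pace and stop on an object; "grip_force" is the grip in N (left out, the last holds). Time passes only in rows, so rows that do not move let the fingers close. It gives the time, the measured TCP pose, the force, the opening and the grip force at its end, in the units of the state.
- sensors.get_state(): the state, without advancing time (a new reading comes with each control period).
- grab_frame(name): name is "side" or "top" or "wrist"; returns a dict with "img" (384x512x3 uint8, red, green, blue), "fx", "fy", "cx", "cy" (pixels), "origin" and "orientation" of the camera in the world; the wrist camera has in their place "tool_from_camera" (4x4, takes a point from camera to tool coordinates, whose origin is the TCP and whose axes are the flange's). Camera axes: x right, y down, z forward; pixel columns grow to the right and rows downward; lengths in m; the calibration is good to about 2 mm. The wrist camera is an equidistant fisheye: a pixel r from the principal point sees the ray r / f radians off the axis. A picture is of the moment at which its call begins: read the wrist's pose just before it. There is no depth.
- workorder.hand_in(): hands the job in; it is judged then, once.
The state is a dict: "time_s": time; "joint_positions": joint angles; "qvel": joint speeds; "effort": joint torques, N m; "position": TCP position; "tcp_rot": TCP orientation; "wrist_force": force on the tool from outside, world axes, zero at the start; "torque": the same for the moment, N m; "finger_gap": finger opening in m; "gripper_force": force on a finger pad.
Only numpy, scipy, OpenCV 4.12 (cv2) and the standard library are available. Lean on these libraries where they do the work, as an engineer would, in place of code of your own. Each camera call takes 0.05 s, during which the arm holds its last target. There are 200 camera calls.

### The job

With the push stick, push the slide tray along the deck, under the lamp guard and out at the far side until it is clear of the guard and meets the face plate of the end stop, and there lean on it for about a second with about 10 N, gently (16 N is too much). Keep the gripper out of the guard and off the tray. Then draw the stick back out and lay it flat on the bench, handle up, off the machine, leaving everything else where it is and the tray home against the stop.

Things in the scene. Friction and masses are not known exactly. Their poses are not given: they have to be found in the camera images.
- lane: Fixed lamp unit: aluminium deck 470 x 120 mm on the bench, top at z = 8 mm, crossed by a white lamp housing on two grey posts (the guard). Origin on the bench, on the centre line, under the guard's entry edge; x = feed direction, z up. Deck from x = -230 to 240 mm; guard from x = 0 to 60 mm, 138 mm wide, top 98 mm above the bench. Friction varies.
- mouth (a point): Centre of the opening under the guard at its entry edge, 25 mm above the bench. The opening is 35 mm high (8 to 43 mm above the bench), 90 mm wide between steel rails (tops at 20 mm) that run from lane x = 0 to 235 mm. Before it, from lane x = -75 mm to 0, the guides flare to 120 mm apart at their start.
- flap (a joint): Rubber flap hanging inside the opening at lane x = 12 mm, 84 mm wide, from a hinge 41 mm above the bench down to 24 mm. Angle in rad, 0 = hanging, positive = swung along the feed. Light spring both ways (0.06 Nm/rad); drags with some 1 to 5 N on the tray. The stick's bar passes below it untouched if kept less than 4 mm above the deck; lifted higher it catches.
- stop: End stop fixed across the deck on the outfeed side: steel bar 12 (feed) x 78 x 20 mm, two black knobs on top. Origin: centre of its underside, on the deck; axes as the lane's. On screws it carries a rigid face plate (4 x 78 x 16 mm) towards the guard: this meets the tray. Its setting differs each day and is not measured: the face stands 10 to 40 mm before the stop's origin. Both hold firm.
- tray: Slide tray, white plastic, closed box 92 (x, feed) x 86 (y) x 20 mm tall with three glass slides on top, loose and a little crooked on the infeed deck. Origin: centre of its underside; x roughly along the feed. Home: origin 56 to 86 mm before the stop's, by the plate's setting. 0.1 to 0.25 kg. 2 mm play each side between the rails; pushed near its middle by the stick's flat foot it turns square.
- stick: Push stick, 0.14 kg, on the bench: upright grey handle 30 (x) x 24 (y) x 60 mm tall; from its base an aluminium bar (20 wide, 10 tall) runs along +x to a cross foot 50 wide, 10 tall, flat pushing face at x = 180 mm. Origin: flat underside, below the handle's middle; z up. Grip the handle from above across its 24 mm, about 36 mm above the underside.
- scraper: Bystander: a flat scraper of about the stick's length (185 mm, 14 mm tall), grey grip, steel blade 50 wide, without upright handle; lies in the other place where the stick might be. Origin below its grip, 20 mm from the grip's end; x points to the blade.
- spare_tray: Bystander: an empty slide tray 92 x 86 x 20 mm on the bench. Origin: centre of its underside.
- petri: Bystander: clear dish 90 mm across, 16 mm tall. Origin: centre of its underside.
- tube_rack: Bystander: blue tube rack 100 x 180 x 50 mm with white tubes. Origin: centre of its underside.
- spray_bottle: Bystander: white bottle 60 mm across, 150 mm tall. Origin: centre of its underside.
- tip_box: Bystander: clear box 120 x 85 x 60 mm. Origin: centre of its underside.
- pen_cup: Bystander: black cup 76 mm across, 90 mm tall. Origin: centre of its underside.
There are look-alikes about, which are no part of the job. Leave any yellow look-alike of the tray alone.

How it is judged:
By the outcome, as a careful person would: the job done as asked, in the order asked, and still so for the second after the job is handed in, with the robot touching nothing.
It also fails if it takes over 72 s, if anything falls off the work surface, if the arm or the gripper's body presses on something with over 40 N, if the wrist force passes 120 N, or if a joint passes its speed limit or range.

## Working session

There is one attempt and no reset: what is moved stays moved. The work goes in short steps, Python scripts to look and compute and a tool call to move; the robot and the scene stay as the last step left them, time stands still between calls to the robot, and variables do not carry over. Pictures are saved under pics/ and viewed, at most 10 in all, crops included, and the job is handed in when it is done.

Besides the shell and the picture viewer there is one more tool, called after "Call:" as name(argument=value, ...) on one line, values as JSON. send_rows: Moves the arm, as the interface text tells. Its arguments: {"type":"object","properties":{"commands":{"type":"string"},"grip_force":{"type":"number"}},"required":["commands"]}

```bash
mkdir -p pics
python3 - <<'E'
from rig import sensors, grab_frame, workorder, manip
import cv2,numpy as np
s=sensors.get_state(); print(s['time_s'],s['position'],s['tcp_rot'],s['finger_gap'],manip.pinch_z)
for n in ['top','side']:
    f=grab_frame(n); cv2.imwrite(f'pics/{n}0.png',f['img'][:,:,::-1]); print(n,f['fx'],f['fy'],f['cx'],f['cy'],f['origin'],np.round(f['orientation'],4).tolist())
a=cv2.imread('pics/top0.png'); cv2.imwrite('pics/top0b.png',cv2.resize(a,(800,600),interpolation=cv2.INTER_CUBIC))
E
```

```text
0.0 [ 0.26942148 -0.59084936  0.23783537] [[ 9.09830887e-01  4.14978387e-01 -8.33838753e-04]
 [ 4.14979206e-01 -9.09829610e-01  1.52939779e-03]
 [-1.23984161e-04 -1.73751909e-03 -9.99998483e-01]] 0.08795085528918031 0.0187
top 384.23384382952275 384.23384382952275 249.97194894872965 196.62580881128488 [0.27241184 0.05477642 1.41929308] [[0.0228, -0.9838, 0.178], [-0.9997, -0.0209, 0.0127], [-0.0088, -0.1782, -0.984]]
side 479.4008148700276 479.4008148700276 251.05167605505025 186.25667829195038 [1.10583849 0.96077765 1.10560113] [[-0.8456, 0.3816, -0.3734], [0.5339, 0.5998, -0.596], [-0.0035, -0.7033, -0.7109]]
```

View pics/top0b.png

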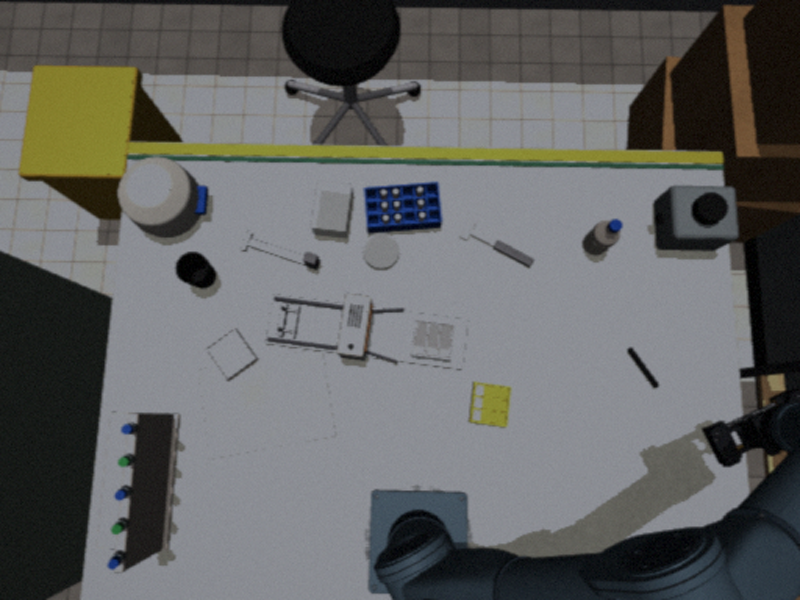

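View pics/side0.png

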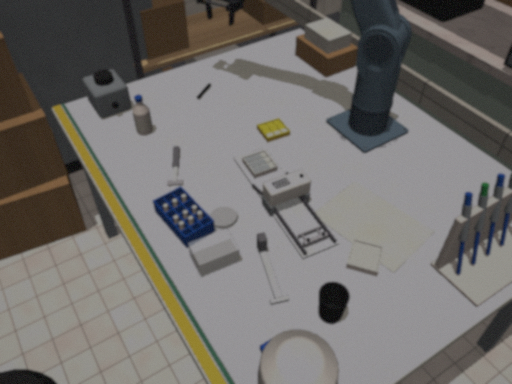

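Could be taken for the stick, in top-picture pixels (800 wide): the upright-handled tool at (312,260) with its foot at (247,243), and the scraper at (515,252), flat with no handle. I take the first. For the tray: white with slides at (433,339), the yellow one at (490,404), and the spare at (232,354). I take the one on the deck. Next I get coarse positions and a close crop to check.

```bash
cat > h.py <<'E'
from rig import sensors, grab_frame, workorder, manip
import cv2,numpy as np
def ray(f,uv,s=None):
    u,v=uv
    if 'tool_from_camera' in f:
        x,y=(u-f['cx'])/f['fx'],(v-f['cy'])/f['fy']; t=np.hypot(x,y)+1e-12
        d=np.array([x/t*np.sin(t),y/t*np.sin(t),np.cos(t)])
        T=np.array(f['tool_from_camera']); R=np.array(s['tcp_rot'])
        return np.array(s['position'])+R@T[:3,3], R@T[:3,:3]@d
    d=np.array([(u-f['cx'])/f['fx'],(v-f['cy'])/f['fy'],1])
    return np.array(f['origin']),np.array(f['orientation'])@d
def pt(f,uv,z,s=None):
    o,d=ray(f,uv,s); return o+d*(z-o[2])/d[2]
def proj(f,P,s=None):
    P=np.array(P,float)
    if 'tool_from_camera' in f:
        p=np.array(s['tcp_rot']).T@(P-np.array(s['position'])); T=np.array(f['tool_from_camera']); c=T[:3,:3].T@(p-T[:3,3])
        r=np.hypot(c[0],c[1]); t=np.arctan2(r,c[2]); return np.array([f['cx']+f['fx']*t*c[0]/r,f['cy']+f['fy']*t*c[1]/r])
    c=np.array(f['orientation']).T@(P-np.array(f['origin'])); return np.array([f['cx']+f['fx']*c[0]/c[2],f['cy']+f['fy']*c[1]/c[2]])
def shift(s,target): # tool-axes mm from present TCP to target
    return np.round(1e3*np.array(s['tcp_rot']).T@(np.array(target)-np.array(s['position'])),1)
E
python3 - <<'E'
from h import *
f=grab_frame('top'); k=512/800
for n,uv,z in [('handletop',(313,258),.06),('foot',(247,243),.01),('deckUL',(273,296),.008),('deckLL',(266,346),.008),('deckUR',(466,315),.008),('deckLR',(463,367),.008),('traymid',(433,339),.02),('stopknobs',(288,322),.03)]:
    print(n,np.round(pt(f,np.array(uv)*k,z),3))
a=f['img'][:,:,::-1]
c=np.hstack([cv2.resize(a[140:185,145:215],(560,360),interpolation=3)]); d=cv2.resize(a[180:245,165:305],(560,260),interpolation=3)
cv2.imwrite('pics/c1.png',np.vstack([c,d])[:600])
w=grab_frame('wrist'); print(w['fx'],w['cx'],w['cy'],np.round(w['tool_from_camera'],3).tolist())
E
```

```text
handletop [0.631 0.256 0.06 ]
foot [0.679 0.427 0.01 ]
deckUL [0.549 0.356 0.008]
deckLL [0.428 0.366 0.008]
deckUR [ 0.513 -0.107  0.008]
deckLR [ 0.389 -0.1    0.008]
traymid [ 0.452 -0.028  0.02 ]
stopknobs [0.483 0.312 0.03 ]
297.3186396354542 252.55748634636274 189.58810521427077 [[0.001, -0.954, -0.301, 0.079], [1.0, 0.001, 0.0, 0.0], [-0.0, -0.301, 0.954, -0.146], [0.0, 0.0, 0.0, 1.0]]
```

View pics/c1.png

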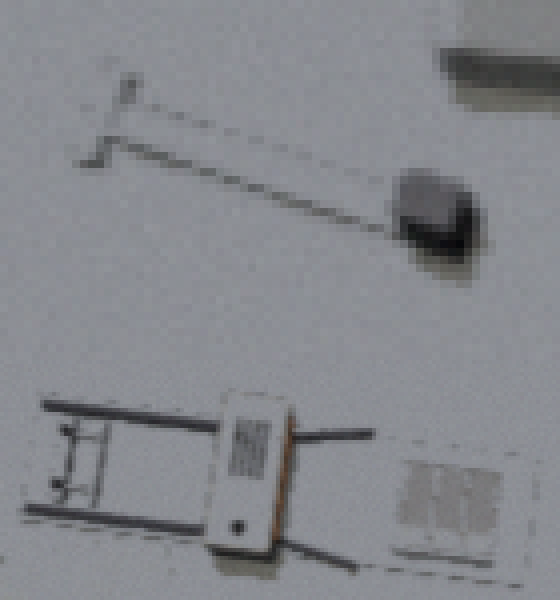

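The crop confirms the stick: cross foot at the left (110,120), thin bar, and a dark upright handle at (440,210). I turn the tool along the stick and go above it.

Call:
send_rows(commands="-1 0 0 0 -0.173;-1 0 0 0 -0.173;-1 0 0 0 -0.173;-1 0 0 0 -0.173;-1 0 0 0 -0.172;-1 57 7 0 0;-1 57 7 0 0;-1 57 7 0 0", grip_force=40)

```text
time_s: 1.2
position: [0.3374, -0.4311, 0.2386]
tcp_rot: [[0.276, 0.961, 0.0], [0.961, -0.276, 0.0], [0.0, 0.0, -1.0]]
wrist_force: [1.9, 0.2, 0.0]
finger_gap: 0.088
gripper_force: 0.0
```

Call:
send_rows(commands="-1 57 7 0 0;-1 57 7 0 0;-1 57 7 0 0;-1 57 7 0 0;-1 57 7 0 0;-1 57 7 0 0;-1 57 7 0 0;-1 57 7 0 0")

```text
time_s: 2.2
position: [0.5168, -0.0083, 0.2388]
tcp_rot: [[0.276, 0.961, 0.0], [0.961, -0.276, -0.0], [-0.0, 0.0, -1.0]]
wrist_force: [0.8, -0.5, -0.8]
finger_gap: 0.0879
gripper_force: 0.0
```

Call:
send_rows(commands="-1 57 7 0 0;-1 57 7 0 0;-1 57 7 0 0;-1 57 7 0 0;-1 0 0 0 0;-1 0 0 0 0;-1 0 0 0 0")

```text
time_s: 3.08
position: [0.6061, 0.1995, 0.2386]
tcp_rot: [[0.278, 0.961, -0.0], [0.961, -0.278, -0.001], [-0.001, 0.0, -1.0]]
wrist_force: [0.3, 0.1, -0.7]
finger_gap: 0.0879
gripper_force: 0.0
```

Run:
```python
from h import *
s=sensors.get_state(); f=grab_frame('wrist'); print(s['time_s'],s['position'],np.round(s['tcp_rot'],3).tolist())
cv2.imwrite('pics/w1.png',f['img'][:,:,::-1])
```

```text
3.075 [0.60613519 0.19952559 0.23863185] [[0.278, 0.961, -0.0], [0.961, -0.278, -0.001], [-0.001, 0.0, -1.0]]
```

View pics/w1.png

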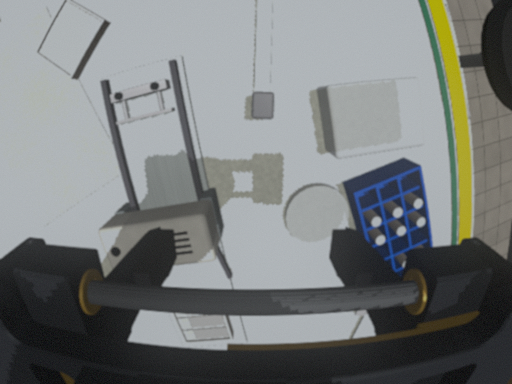

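The wrist view shows the handle top at (262,105) with the bar running up out of the picture. The tip box lies right at (370,115) and the petri at (316,213). I measure the handle and the clearance to the box.

Run:
```python
from h import *
s=sensors.get_state(); f=grab_frame('wrist')
g=cv2.cvtColor(f['img'],cv2.COLOR_RGB2GRAY); m=((g<150)&(g>60)).astype('uint8')[80:130,235:290]
n,l,st,c=cv2.connectedComponentsWithStats(m); print(st,c)
for r in g[88:124:3,240:285:3]: print(*r)
for uv,z in [((263,104),.06),((252,92),.06),((274,92),.06),((252,117),.06),((274,117),.06),((254,30),.01),((272,30),.01),((318,88),.06),((330,155),.06),((287,213),.016)]:
    p=pt(f,uv,z,s); print(uv,np.round(p,4),shift(s,p))
```

```text
[[   0    0   55   50 1982]
 [  18    0    2    2    3]
 [  18    4    1    2    2]
 [  10   11   29   29  763]] [[27.98032291 24.00454087]
 [18.33333333  0.33333333]
 [18.          4.5       ]
 [24.51114024 25.9344692 ]]
180 181 180 180 178 180 179 182 181 180 179 180 180 179 179
180 181 180 180 164 152 162 163 163 163 163 179 180 182 180
181 181 182 181 128 121 125 125 124 120 125 127 179 179 181
179 181 154 136 105 128 128 130 131 132 131 121 184 180 181
180 181 142 130 102 126 126 127 127 132 128 120 178 180 180
180 177 136 131 99 126 126 123 129 130 131 127 182 179 179
181 178 135 133 103 125 127 128 129 129 130 130 182 179 181
179 181 137 134 98 125 125 127 127 126 127 131 181 181 178
180 174 141 138 100 124 125 124 127 125 125 144 181 179 180
182 179 139 138 104 121 124 122 128 125 123 145 182 180 181
179 175 135 133 119 111 107 110 112 115 117 162 180 180 181
180 180 179 178 177 179 180 180 183 181 179 179 180 180 179
(263, 104) [0.6381 0.2657 0.06  ] [ 72.5  12.3 178.6]
(252, 92) [0.6303 0.2815 0.06  ] [ 85.6   0.5 178.6]
(274, 92) [0.6531 0.2751 0.06  ] [ 85.8  24.1 178.6]
(252, 117) [0.6228 0.2552 0.06  ] [ 58.2   0.5 178.7]
(274, 117) [0.6458 0.2487 0.06  ] [ 58.4  24.4 178.7]
(254, 30) [0.6551 0.3584 0.01  ] [166.4   2.8 228.5]
(272, 30) [0.6765 0.3526 0.01  ] [166.7  25.1 228.5]
(318, 88) [0.7011 0.2675 0.06  ] [ 91.8  72.3 178.6]
(330, 155) [0.6964 0.191  0.06  ] [ 16.9  89.1 178.7]
(287, 213) [0.632  0.1178 0.016 ] [-71.2  47.5 222.8]
```

Call:
send_rows(commands="-0.05 36 6 0 0;-0.05 36 6 0 0;-0.05 0 0 0 0.017;-0.05 0 0 50 0;-0.05 0 0 50 0;-0.05 0 0 30 0;-0.05 0 0 0 0;-0.05 0 0 0 0")

```text
time_s: 4.18
position: [0.6384, 0.2671, 0.1105]
tcp_rot: [[0.293, 0.956, 0.002], [0.956, -0.293, 0.001], [0.001, 0.002, -1.0]]
wrist_force: [-0.9, -0.0, -0.8]
finger_gap: 0.0462
gripper_force: 0.0
```

Run:
```python
from h import *
s=sensors.get_state(); f=grab_frame('wrist'); print(s['time_s'],s['position'],s['finger_gap'],np.round(s['tcp_rot'],3).tolist())
cv2.imwrite('pics/w2.png',f['img'][:,:,::-1])
```

```text
4.175 [0.63838606 0.2671088  0.11050967] 0.046229644757936686 [[0.293, 0.956, 0.002], [0.956, -0.293, 0.001], [0.001, 0.002, -1.0]]
```

View pics/w2.png

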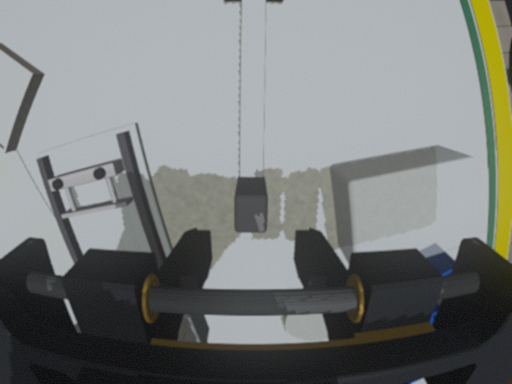

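The handle's top face spans about (235–268, 195–232) and the fingers are centred at column 254. The foot is just in view at the top.

Run:
```python
from h import *
s=sensors.get_state(); f=grab_frame('wrist')
for uv,z in [((251.5,213),.06),((235.5,214),.06),((268,214),.06),((240,60),.01),((265,60),.01),((239,160),.01),((264,160),.01)]:
    p=pt(f,uv,z,s); print(uv,np.round(p,4),shift(s,p))
```

```text
(251.5, 213) [0.6386 0.2661 0.06  ] [-1.5  0.2 50.9]
(235.5, 214) [0.6274 0.2687 0.06  ] [ -2.2 -11.2  50.9]
(268, 214) [0.6497 0.2619 0.06  ] [-2.3 12.1 51. ]
(240, 60) [0.6625 0.3762 0.01  ] [110.7  -9.2 101.1]
(265, 60) [0.6819 0.3703 0.01  ] [110.8  11.1 101.2]
(239, 160) [0.6367 0.2961 0.01  ] [ 26.6 -10.5 101. ]
(264, 160) [0.657  0.2899 0.01  ] [ 26.6  10.7 101. ]
```

Call:
send_rows(commands="-0.05 -1.5 0.3 45 0.008;-0.05 0 0 35 0;-0.05 0 0 13 0;-0.05 0 0 0 0;1 0 0 0 0;1 0 0 0 0;1 0 0 0 0;1 0 0 0 0", grip_force=40)

```text
time_s: 5.28
position: [0.6379, 0.2664, 0.017]
tcp_rot: [[0.299, 0.954, 0.001], [0.954, -0.299, 0.001], [0.001, 0.001, -1.0]]
wrist_force: [-1.5, -0.8, 6.8]
finger_gap: 0.0236
gripper_force: 40.0
```

Call:
send_rows(commands="1 0 0 0 0;1 0 0 -30 0;1 0 0 -60 0;1 0 0 -60 0;1 0 0 0 0;1 0 0 0 0;1 0 0 0 0")

```text
time_s: 6.15
position: [0.636, 0.2652, 0.1634]
tcp_rot: [[0.299, 0.954, -0.003], [0.954, -0.299, -0.002], [-0.003, -0.003, -1.0]]
wrist_force: [-0.7, 0.3, -1.0]
finger_gap: 0.0237
gripper_force: 40.0
```

Run:
```python
from h import *
s=sensors.get_state(); f=grab_frame('wrist'); t=grab_frame('top'); print(s['time_s'],s['position'],s['finger_gap'],s['wrist_force'],np.round(s['tcp_rot'],3).tolist())
cv2.imwrite('pics/w3.png',f['img'][:,:,::-1])
cv2.imwrite('pics/t3.png',t['img'][:,:,::-1])
a=cv2.resize(f['img'][0:300,50:470],(800,571),interpolation=3); cv2.imwrite('pics/w3c.png',a[:,:,::-1])
```

```text
6.15 [0.63602181 0.2652392  0.16343384] 0.023748607205170285 [-0.73075125  0.31103621 -0.99139588] [[0.299, 0.954, -0.003], [0.954, -0.299, -0.002], [-0.003, -0.003, -1.0]]
```

View pics/w3c.png

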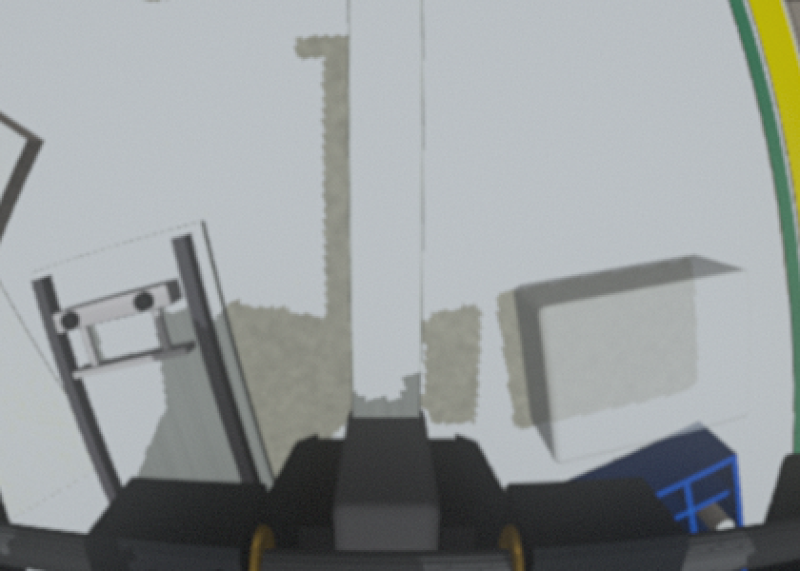

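The stick is held straight in the fingers, with the bar centred around column 386. I carry it high above the lane, aligned with the feed, and look at the tray and rails.

Call:
send_rows(commands="1 0 0 -40 0;1 0 0 -40 0;1 0 0 0 -0.112;1 0 0 0 -0.111;1 -45 -26 0 0;1 -45 -26 0 0;1 -45 -26 0 0;1 -45 -26 0 0")

```text
time_s: 7.25
position: [0.5177, 0.0935, 0.2449]
tcp_rot: [[0.081, 0.997, -0.001], [0.997, -0.081, -0.0], [-0.0, -0.001, -1.0]]
wrist_force: [1.0, -0.8, -1.1]
finger_gap: 0.0237
gripper_force: 40.0
```

Call:
send_rows(commands="1 -45 -26 0 0;1 -45 -25 0 0;1 0 0 0 0;1 0 0 0 0;1 0 0 0 0")

```text
time_s: 7.88
position: [0.4615, 0.0108, 0.2457]
tcp_rot: [[0.079, 0.997, 0.0], [0.997, -0.079, 0.001], [0.001, 0.0, -1.0]]
wrist_force: [-0.2, 0.4, -1.2]
finger_gap: 0.0238
gripper_force: 40.0
```

Run:
```python
from h import *
s=sensors.get_state(); f=grab_frame('wrist'); print(s['time_s'],s['position'],s['finger_gap'],s['wrist_force'],np.round(s['tcp_rot'],4).tolist())
cv2.imwrite('pics/w4.png',f['img'][:,:,::-1])
a=cv2.resize(f['img'][0:375,10:510],(800,600),interpolation=3); cv2.imwrite('pics/w4c.png',a[:,:,::-1])
```

```text
7.875 [0.46151579 0.01079758 0.24565517] 0.02383074629915914 [-0.22192675  0.36463335 -1.23627681] [[0.0789, 0.9969, 0.0002], [0.9969, -0.0789, 0.0009], [0.0009, 0.0001, -1.0]]
```

View pics/w4c.png

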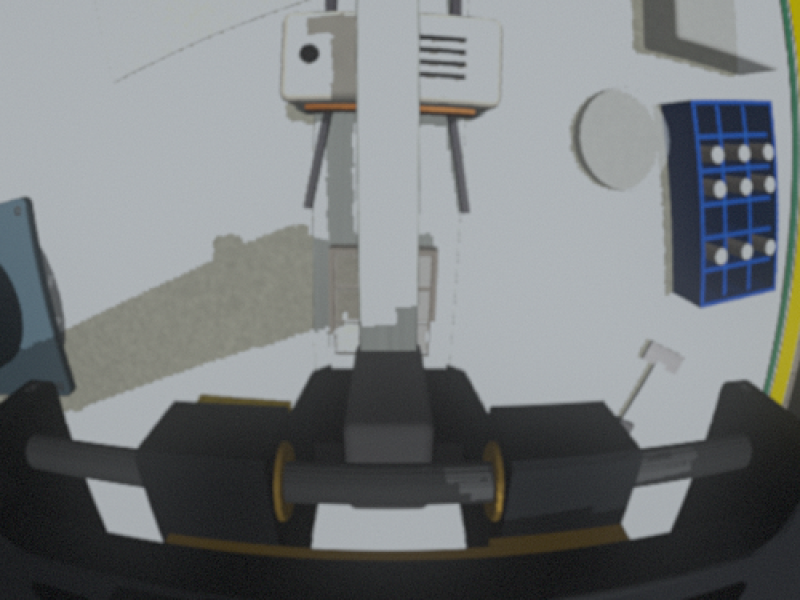

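The view shows the guard at top (entry edge (283,97)–(500,114)), the flares ending at (308,207) and (464,212), and the tray with front edge at row 247 and rear at row 353 (columns 333–433). I turn these into points.

```bash
cat > lane.py <<'E'
from h import *
E
python3 - <<'E'
from h import *
s=sensors.get_state(); f=grab_frame('wrist')
Q=lambda u,v:(u*.625+10,v*.625)
P={}
for n,u,v,z in [('guardL',283,99,.098),('guardR',500,114,.098),('flLout',306,207,.02),('flLin',313,207,.02),('flRin',460,212,.02),('flRout',468,212,.02),('flLtop',329,115,.02),('flRtop',453,119,.02),('trayFL',331,247,.028),('trayFR',437,247,.028),('trayRL',334,353,.028),('trayRR',430,354,.028),('deckR1',461,225,.008),('deckR2',450,360,.008),('deckL1',313,225,.008),('deckL2',317,365,.008)]:
    p=P[n]=pt(f,Q(u,v),z,s); print(n,np.round(p[:2],4),shift(s,p)[:2])
# same features in the top picture for the deck: edges via the top view
t=grab_frame('top'); 
for n in ['guardL','guardR','trayRL','trayRR','trayFL','trayFR']: print(n,np.round(proj(t,P[n])*800/512))
E
```

```text
guardL [0.4074 0.1321] [116.6 -63.4]
guardR [0.5396 0.1124] [107.5  69.9]
flLout [0.4013 0.056 ] [ 40.2 -63.5]
flLin [0.4069 0.0554] [ 40.1 -57.9]
flRin [0.5219 0.0423] [36.1 57.8]
flRout [0.5283 0.0419] [36.3 64.3]
flLtop [0.4261 0.1264] [112.4 -44.3]
flRtop [0.521  0.1159] [109.4  51.1]
trayFL [0.4189 0.0235] [  9.3 -43.3]
trayFR [0.5013 0.017 ] [ 9.2 39.3]
trayRL [ 0.4112 -0.0658] [-80.4 -44. ]
trayRR [ 0.4912 -0.0729] [-81.2  36.3]
deckR1 [0.5239 0.03  ] [24.1 60.8]
deckR2 [ 0.51   -0.0892] [-95.9  56.3]
deckL1 [0.4033 0.0396] [ 24.  -60.2]
deckL2 [ 0.3914 -0.0849] [-101.   -62.3]
guardL [362. 353.]
guardR [373. 295.]
trayRL [449. 356.]
trayRR [452. 322.]
trayFL [411. 352.]
trayFR [414. 317.]
```

Run:
```python
from h import *
t=grab_frame('top'); a=cv2.imread('pics/top0.png'); g=cv2.cvtColor(a,cv2.COLOR_BGR2GRAY).astype(float)
def far(c,r0,r1): # sub-pixel far (upper) edge of the dark rail in column c
    col=g[r0:r1,c]; i=int(np.argmin(col)); bg=np.median(col[:3]); h=(bg+col[i])/2
    for k in range(i,0,-1):
        if col[k-1]>=h: return r0+k-1+(col[k-1]-h)/(col[k-1]-col[k])
L=[]
for r0,r1,off in [(183,202,-.051),(210,229,.045)]:
    p=[]
    for c in range(182,215,2):
        e=far(c,r0,r1)
        if e: p.append(pt(t,(c,e),.02)[:2])
    p=np.array(p,np.float32); vx,vy,x,y=cv2.fitLine(p,cv2.DIST_HUBER,0,.001,.001).ravel()
    if vy<0: vx,vy=-vx,-vy
    n=np.array([-vy,vx])  # lane y
    print(len(p),np.degrees(np.arctan2(vy,vx)),np.array([x,y])-off*n)
# wrist earlier picture w3: rails seen closer
```

```text
17 83.875404 [0.48701084 0.2716993 ]
17 84.6665 [0.48391253 0.2647895 ]
```

Call:
send_rows(commands="1 0 0 0 0.022;1 -57 0 0 0;1 -57 0 0 0;1 -57 0 0 0;1 -57 0 0 0;1 -55 -1 0 0;1 0 0 60 0;1 0 0 60 0", grip_force=60)

```text
time_s: 9.07
position: [0.4313, -0.2733, 0.1248]
tcp_rot: [[0.106, 0.994, 0.002], [0.994, -0.106, -0.001], [-0.001, 0.002, -1.0]]
wrist_force: [1.0, 0.6, -2.5]
finger_gap: 0.0234
gripper_force: 60.0
```

Call:
send_rows(commands="1 0 0 60 0;1 0 0 0 0;1 0 0 0 0;1 0 0 0 0")

```text
time_s: 9.57
position: [0.4328, -0.2731, 0.0684]
tcp_rot: [[0.103, 0.995, 0.004], [0.995, -0.103, -0.003], [-0.002, 0.004, -1.0]]
wrist_force: [0.1, -0.2, -1.5]
finger_gap: 0.0236
gripper_force: 60.0
```

Run:
```python
from h import *
s=sensors.get_state(); f=grab_frame('wrist'); t=grab_frame('top');sd=grab_frame('side'); print(s['time_s'],s['position'],s['finger_gap'],s['wrist_force'],np.round(s['tcp_rot'],4).tolist())
cv2.imwrite('pics/w5.png',f['img'][:,:,::-1])
a=cv2.resize(f['img'][0:250,100:420],(640,500),interpolation=3); 
A=np.array(s['tcp_rot'])[:,0]
foot=np.array(s['position'])+.18*A
print('foot',foot,'side px',proj(sd,foot),'top px',proj(t,foot))
c=proj(sd,foot).astype(int); b=cv2.resize(sd['img'][c[1]-50:c[1]+60,c[0]-80:c[0]+80],(800,550),interpolation=3)
cv2.imwrite('pics/s5.png',b[:,:,::-1]); cv2.imwrite('pics/w5c.png',a[:,:,::-1]); print(c)
```

```text
9.575 [ 0.4327737  -0.27306725  0.06844086] 0.0235846396315571 [ 0.09621772 -0.19276359 -1.47899009] [[0.1031, 0.9947, 0.0042], [0.9947, -0.1031, -0.0027], [-0.0023, 0.0045, -1.0]]
foot [ 0.45133437 -0.09402722  0.0680318 ] side px [249.24994361 140.81653802] top px [296.5391169  215.81868226]
[249 140]
```

View pics/s5.png

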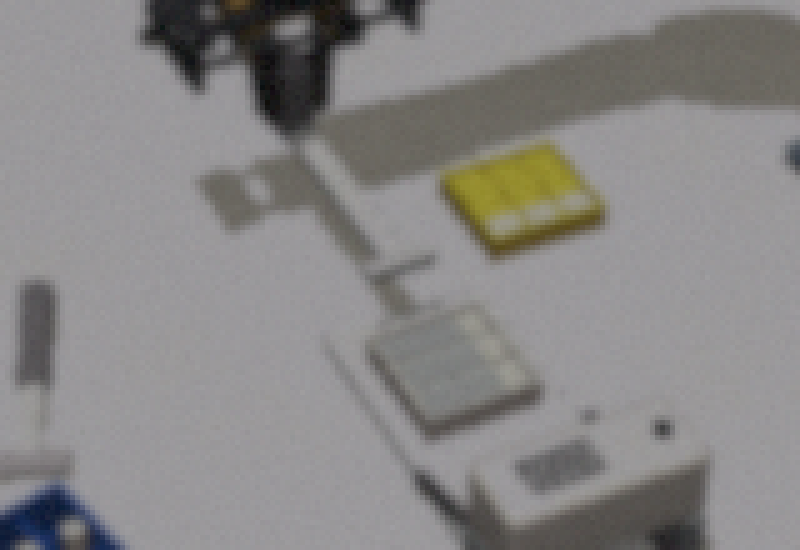

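The stick's foot hovers above the deck behind the tray with about 24 mm to spare, lined up. I lower it.

Call:
send_rows(commands="1 0 -1 25 0;1 0 0 10 0;1 0 0 5 0;1 0 0 0 0;1 0 0 0 0;1 0 0 0 0")

```text
time_s: 10.48
position: [0.4301, -0.272, 0.0261]
tcp_rot: [[0.103, 0.995, 0.001], [0.995, -0.103, -0.0], [-0.0, 0.001, -1.0]]
wrist_force: [0.9, -0.3, -2.2]
finger_gap: 0.0237
gripper_force: 60.0
```

Call:
send_rows(commands="1 6 1 0 0;1 6 0 0 0;1 6 0 0 0;1 3 0 0 0;1 3 0 0 0;1 3 0 0 0;1 3 0 0 0;1 4 0 0 0")

```text
time_s: 11.48
position: [0.4343, -0.2382, 0.0257]
tcp_rot: [[0.103, 0.995, 0.0], [0.995, -0.103, -0.0], [-0.0, 0.0, -1.0]]
wrist_force: [-0.8, -0.4, -2.3]
finger_gap: 0.0236
gripper_force: 60.0
```

Call:
send_rows(commands="1 5 0 0 0;1 5 0 0 0;1 5 0 0 0;1 5 0 0 0;1 5 0 0 0;1 5 0 0 0;1 5 0 0 0;1 5 0 0 0")

```text
time_s: 12.48
position: [0.4384, -0.198, 0.0257]
tcp_rot: [[0.103, 0.995, -0.0], [0.995, -0.103, -0.0], [-0.0, -0.0, -1.0]]
wrist_force: [-0.7, -1.5, -1.1]
finger_gap: 0.0235
gripper_force: 60.0
```

Call:
send_rows(commands="1 5 0 -0.4 0;1 5 0.2 0 0;1 5 0 0 0;1 5 0 0 0;1 5 0.2 0 0;1 5 0 0 0;1 5 0 0 0;1 5 0 0 0")

```text
time_s: 13.48
position: [0.443, -0.1583, 0.0261]
tcp_rot: [[0.103, 0.995, -0.0], [0.995, -0.103, 0.0], [0.0, -0.0, -1.0]]
wrist_force: [0.1, -0.4, -3.0]
finger_gap: 0.0233
gripper_force: 60.0
```

Call:
send_rows(commands="1 5 0 0 0;1 5 0 0 0;1 5 0 0 0;1 5 0 0 0;1 5 0 0 0;1 5 0 0 0;1 5 0 0 0;1 5 0 0 0")

```text
time_s: 14.48
position: [0.447, -0.1193, 0.0262]
tcp_rot: [[0.104, 0.995, -0.0], [0.995, -0.104, -0.001], [-0.001, 0.0, -1.0]]
wrist_force: [-0.9, -4.7, -0.2]
finger_gap: 0.0235
gripper_force: 60.0
```

Run:
```python
from h import *
s=sensors.get_state(); sd=grab_frame('side')
foot=np.array(s['position'])+.18*np.array(s['tcp_rot'])[:,0]; print(foot)
b=cv2.resize(sd['img'][130:260,210:360],(692,600),interpolation=3)
cv2.imwrite('pics/s6.png',b[:,:,::-1])
```

```text
[0.46569832 0.05970503 0.02600306]
```

View pics/s6.png

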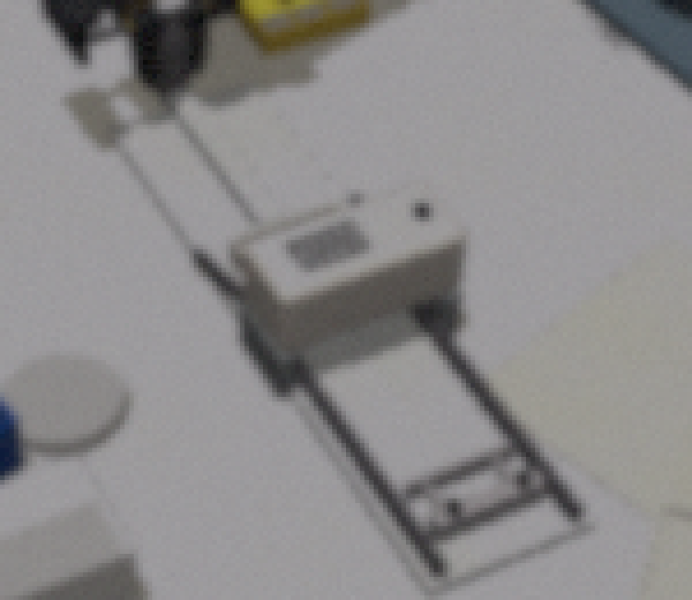

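The tray is in the guard: it has left the infeed deck, and the stick follows straight. The stop and its plate are at (470,490) in the crop. I go on.

Call:
send_rows(commands="1 5 0 0 0;1 5 0 0 0;1 5 0 0 0;1 5 0 0 0;1 5 0 0 0;1 5 0 0 0;1 5 0 0 0;1 5 0 0 0")

```text
time_s: 15.52
position: [0.4511, -0.0787, 0.0261]
tcp_rot: [[0.103, 0.995, -0.0], [0.995, -0.103, 0.0], [-0.0, -0.0, -1.0]]
wrist_force: [-1.1, -4.4, -1.2]
finger_gap: 0.0236
gripper_force: 60.0
```

Call:
send_rows(commands="1 5 0 0 0;1 5 0 0 0;1 5 0 0 0;1 5 0 0 0;1 5 0 0 0;1 5 0 0 0;1 5 0 0 0;1 5 0 0 0")

```text
time_s: 16.52
position: [0.4552, -0.039, 0.0261]
tcp_rot: [[0.103, 0.995, -0.0], [0.995, -0.103, -0.0], [-0.0, -0.0, -1.0]]
wrist_force: [0.8, -5.4, -1.1]
finger_gap: 0.0233
gripper_force: 60.0
```

Run:
```python
from h import *
s=sensors.get_state(); print(s['wrist_force']);t=grab_frame('top')
foot=np.array(s['position'])+.18*np.array(s['tcp_rot'])[:,0]; print(foot)
b=cv2.resize(t['img'][180:240,165:265],(800,480),interpolation=3)
cv2.imwrite('pics/t6.png',b[:,:,::-1])
```

```text
[ 0.76106989 -5.40001109 -1.05746578]
[0.47377768 0.14001886 0.02607625]
```

View pics/t6.png

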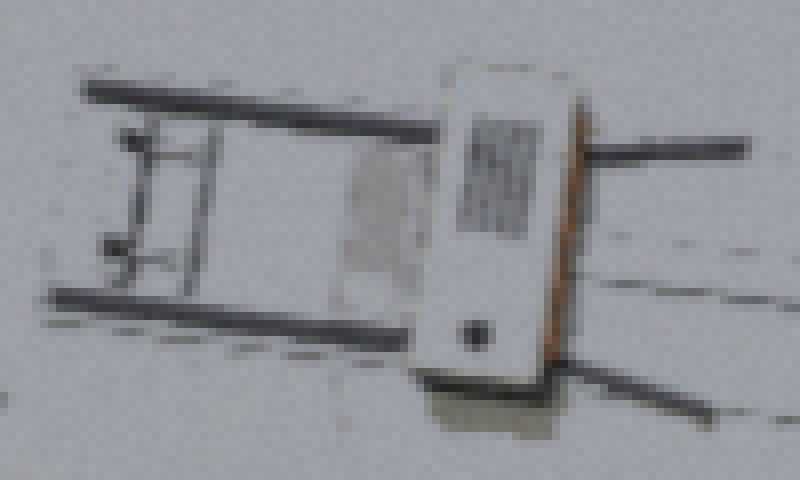

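The tray's front edge is at about column 335 in the crop and the plate face at about 205, so some 53–60 mm remain. I go 40 mm more, then slowly.

Call:
send_rows(commands="1 5 0 0 0;1 5 0 0 0;1 5 0 0 0;1 5 0 0 0;1 5 0 0 0;1 5 0 0 0;1 5 0 0 0;1 4 0 0 0")

```text
time_s: 17.58
position: [0.4593, -0.0001, 0.0261]
tcp_rot: [[0.103, 0.995, 0.0], [0.995, -0.103, 0.0], [0.0, 0.0, -1.0]]
wrist_force: [-0.1, -2.4, -1.3]
finger_gap: 0.0234
gripper_force: 60.0
```

Call:
send_rows(commands="1 1.5 0 0 0;1 1.5 0 0 0;1 1.5 0 0 0;1 1.5 0 0 0;1 1 0 0 0;1 1 0 0 0;1 0 0 0 0")

```text
time_s: 18.45
position: [0.4602, 0.0077, 0.0261]
tcp_rot: [[0.103, 0.995, 0.0], [0.995, -0.103, 0.0], [0.0, 0.0, -1.0]]
wrist_force: [0.1, -1.5, -2.0]
finger_gap: 0.0234
gripper_force: 60.0
```

Call:
send_rows(commands="1 0.8 0 0 0;1 0.8 0 0 0;1 0.8 0 0 0;1 0.8 0 0 0")

```text
time_s: 18.95
position: [0.4605, 0.0107, 0.0261]
tcp_rot: [[0.103, 0.995, 0.0], [0.995, -0.103, 0.0], [0.0, 0.0, -1.0]]
wrist_force: [0.4, -2.4, -1.4]
finger_gap: 0.0236
gripper_force: 60.0
```

Call:
send_rows(commands="1 0.8 0 0 0;1 0.8 0 0 0;1 0.8 0 0 0")

```text
time_s: 19.32
position: [0.4607, 0.0131, 0.0261]
tcp_rot: [[0.103, 0.995, -0.0], [0.995, -0.103, -0.0], [-0.0, -0.0, -1.0]]
wrist_force: [0.7, -1.4, -0.5]
finger_gap: 0.0238
gripper_force: 60.0
```

Call:
send_rows(commands="1 0.8 0 0 0;1 0.8 0 0 0")

```text
time_s: 19.58
position: [0.4609, 0.0147, 0.0261]
tcp_rot: [[0.103, 0.995, 0.0], [0.995, -0.103, -0.0], [-0.0, 0.0, -1.0]]
wrist_force: [0.0, -1.7, -1.8]
finger_gap: 0.0235
gripper_force: 60.0
```

Call:
send_rows(commands="1 0.7 0 0 0;1 0.7 0 0 0")

```text
time_s: 19.82
position: [0.461, 0.0161, 0.0261]
tcp_rot: [[0.103, 0.995, -0.0], [0.995, -0.103, -0.0], [-0.0, -0.0, -1.0]]
wrist_force: [1.6, -1.6, -0.7]
finger_gap: 0.0234
gripper_force: 60.0
```

Call:
send_rows(commands="1 0.7 0 0 0;1 0.7 0 0 0")

```text
time_s: 20.08
position: [0.4611, 0.0175, 0.0261]
tcp_rot: [[0.103, 0.995, -0.0], [0.995, -0.103, 0.0], [-0.0, -0.0, -1.0]]
wrist_force: [-0.2, -1.5, -0.7]
finger_gap: 0.0234
gripper_force: 60.0
```

Run:
```python
from h import *
s=sensors.get_state();t=grab_frame('top'); print(s['wrist_force'])
for row in (197,201,205,209): # along the lane between rails
    print(row,t['img'][row,178:216].mean(1).astype(int).tolist())
```

```text
[-0.23607666 -1.49446017 -0.67775883]
197 [158, 132, 80, 45, 62, 75, 108, 137, 149, 156, 160, 157, 144, 104, 119, 141, 146, 144, 130, 132, 129, 141, 150, 142, 133, 125, 115, 111, 121, 126, 131, 141, 139, 132, 117, 101, 91, 72]
201 [144, 150, 158, 155, 113, 98, 139, 157, 156, 159, 152, 151, 118, 122, 152, 138, 127, 135, 133, 136, 134, 133, 135, 141, 140, 135, 136, 131, 137, 133, 124, 121, 135, 136, 133, 137, 134, 136]
205 [162, 159, 156, 119, 80, 125, 153, 161, 158, 158, 158, 130, 97, 126, 134, 128, 132, 133, 134, 138, 131, 135, 146, 147, 137, 134, 137, 137, 132, 134, 145, 144, 132, 136, 134, 136, 136, 135]
209 [115, 113, 125, 101, 123, 155, 162, 160, 159, 155, 141, 105, 120, 140, 141, 138, 135, 136, 136, 134, 136, 135, 143, 145, 135, 135, 134, 133, 135, 146, 154, 146, 133, 134, 138, 135, 135, 141]
```

Very close now; the glass edge is about 1–2 px from the plate. I creep on.

Call:
send_rows(commands="1 0.5 0 0 0;1 0.5 0 0 0;1 0.5 0 0 0")

```text
time_s: 20.5
position: [0.4613, 0.0189, 0.0261]
tcp_rot: [[0.103, 0.995, -0.0], [0.995, -0.103, -0.0], [-0.0, -0.0, -1.0]]
wrist_force: [-0.2, -1.5, -0.8]
finger_gap: 0.0235
gripper_force: 60.0
```

Call:
send_rows(commands="1 0.5 0 0 0;1 0.5 0 0 0")

```text
time_s: 20.75
position: [0.4614, 0.02, 0.0261]
tcp_rot: [[0.103, 0.995, -0.0], [0.995, -0.103, -0.0], [-0.0, -0.0, -1.0]]
wrist_force: [0.4, -1.5, -0.8]
finger_gap: 0.0235
gripper_force: 60.0
```

Call:
send_rows(commands="1 0.5 0 0 0;1 0.5 0 0 0;1 0.5 0 0 0")

```text
time_s: 21.12
position: [0.4615, 0.0214, 0.0261]
tcp_rot: [[0.103, 0.995, -0.0], [0.995, -0.103, -0.0], [-0.0, -0.0, -1.0]]
wrist_force: [0.4, -1.2, -0.4]
finger_gap: 0.0236
gripper_force: 60.0
```

Call:
send_rows(commands="1 0.5 0 0 0;1 0.5 0 0 0")

```text
time_s: 21.38
position: [0.4617, 0.0224, 0.0261]
tcp_rot: [[0.103, 0.995, -0.0], [0.995, -0.103, -0.0], [-0.0, 0.0, -1.0]]
wrist_force: [0.2, -1.7, -1.6]
finger_gap: 0.0236
gripper_force: 60.0
```

Call:
send_rows(commands="1 0.5 0 0 0;1 0.5 0 0 0;1 0.5 0 0 0")

```text
time_s: 21.75
position: [0.4618, 0.0239, 0.0261]
tcp_rot: [[0.103, 0.995, 0.0], [0.995, -0.103, -0.0], [-0.0, 0.0, -1.0]]
wrist_force: [1.1, -0.9, -0.9]
finger_gap: 0.0235
gripper_force: 60.0
```

Call:
send_rows(commands="1 0.5 0 0 0;1 0.5 0 0 0")

```text
time_s: 22.0
position: [0.4619, 0.025, 0.0261]
tcp_rot: [[0.103, 0.995, -0.0], [0.995, -0.103, 0.0], [-0.0, -0.0, -1.0]]
wrist_force: [0.8, -1.6, -1.6]
finger_gap: 0.0236
gripper_force: 60.0
```

Call:
send_rows(commands="1 0.5 0 0 0;1 0.5 0 0 0;1 0.5 0 0 0")

```text
time_s: 22.38
position: [0.4619, 0.026, 0.0261]
tcp_rot: [[0.103, 0.995, -0.0], [0.995, -0.103, -0.001], [-0.001, -0.0, -1.0]]
wrist_force: [-0.1, -4.0, -0.3]
finger_gap: 0.0234
gripper_force: 60.0
```

Call:
send_rows(commands="1 0.5 0 0 0;1 0.5 0 0 0")

```text
time_s: 22.62
position: [0.4617, 0.0261, 0.026]
tcp_rot: [[0.104, 0.995, -0.001], [0.995, -0.104, -0.002], [-0.002, -0.001, -1.0]]
wrist_force: [-1.2, -7.4, 1.2]
finger_gap: 0.0236
gripper_force: 60.0
```

Call:
send_rows(commands="1 0.7 0 0 0;1 0 0 0 0")

```text
time_s: 22.88
position: [0.4617, 0.0262, 0.026]
tcp_rot: [[0.105, 0.995, -0.001], [0.995, -0.105, -0.002], [-0.002, -0.001, -1.0]]
wrist_force: [-0.4, -8.0, 1.7]
finger_gap: 0.0239
gripper_force: 60.0
```

Call:
send_rows(commands="1 0.5 0 0 0;1 0 0 0 0")

```text
time_s: 23.12
position: [0.4616, 0.0262, 0.026]
tcp_rot: [[0.105, 0.994, -0.002], [0.994, -0.105, -0.003], [-0.003, -0.001, -1.0]]
wrist_force: [-1.2, -9.0, 1.2]
finger_gap: 0.0236
gripper_force: 60.0
```

Call:
send_rows(commands="1 0.4 0 0 0;1 0 0 0 0;1 0 0 0 0;1 0 0 0 0")

```text
time_s: 23.62
position: [0.4615, 0.0262, 0.026]
tcp_rot: [[0.105, 0.994, -0.002], [0.994, -0.105, -0.003], [-0.003, -0.002, -1.0]]
wrist_force: [-1.8, -9.6, 1.9]
finger_gap: 0.0234
gripper_force: 60.0
```

Call:
send_rows(commands="1 0 0 0 0;1 0 0 0 0;1 0 0 0 0")

```text
time_s: 24.0
position: [0.4615, 0.0262, 0.026]
tcp_rot: [[0.105, 0.994, -0.002], [0.994, -0.105, -0.003], [-0.003, -0.002, -1.0]]
wrist_force: [-1.1, -10.0, 2.4]
finger_gap: 0.0238
gripper_force: 60.0
```

Call:
send_rows(commands="1 0 0 0 0;1 0 0 0 0;1 0 0 0 0")

```text
time_s: 24.38
position: [0.4615, 0.0262, 0.026]
tcp_rot: [[0.105, 0.994, -0.002], [0.994, -0.105, -0.003], [-0.003, -0.002, -1.0]]
wrist_force: [-1.6, -10.2, 2.6]
finger_gap: 0.0234
gripper_force: 60.0
```

Run:
```python
from h import *
t=grab_frame('top'); g=t['img'].mean(2)
for row in (197,201,205,209): print(row,g[row,178:205].astype(int).tolist())
s=sensors.get_state(); R=np.array(s['tcp_rot']); foot=np.array(s['position'])+.18*R[:,0]
for d in (0,.092): 
    p=foot+d*R[:,0]; p[2]=.028; print(p,proj(t,p))
```

```text
197 [156, 132, 81, 43, 59, 70, 107, 134, 149, 152, 158, 156, 152, 129, 116, 129, 135, 138, 134, 131, 129, 139, 146, 144, 132, 123, 117]
201 [148, 149, 157, 154, 114, 94, 137, 155, 158, 157, 153, 151, 145, 130, 130, 135, 136, 134, 137, 132, 140, 139, 130, 132, 135, 136, 133]
205 [157, 158, 156, 117, 75, 122, 156, 160, 160, 162, 160, 156, 138, 129, 134, 136, 135, 134, 135, 133, 143, 146, 137, 134, 134, 132, 136]
209 [116, 116, 121, 102, 121, 155, 159, 157, 160, 157, 158, 138, 125, 131, 132, 137, 133, 129, 133, 144, 147, 136, 135, 133, 134, 135, 133]
[0.48045562 0.20522132 0.028     ] [213.57287372 207.58122166]
[0.49014639 0.29670898 0.028     ] [188.7983977  204.44169942]
```

The dark gap between the tray and plate has closed, so the tray is home, with 10 N held for over a second. Its rear is at lane x ≈ 83 mm, clear of the guard. I draw the stick straight back.

Call:
send_rows(commands="1 -1.5 0 0 0;1 -2 0 0 0;1 -3 0 0 0;1 -5 0 0 0;1 -8 0 0 0;1 -8 0 0 0;1 -10 0 0 0;1 -10 0 0 0")

```text
time_s: 25.42
position: [0.4573, -0.0191, 0.0261]
tcp_rot: [[0.103, 0.995, -0.0], [0.995, -0.103, -0.0], [-0.0, -0.0, -1.0]]
wrist_force: [0.5, 0.0, -1.7]
finger_gap: 0.0235
gripper_force: 60.0
```

Call:
send_rows(commands="1 -10 0 0 0;1 -10 0 0 0;1 -10 0 0 0;1 -10 0 0 0;1 -10 0 0 0;1 -10 0 0 0;1 -10 0 0 0;1 -10 0 0 0")

```text
time_s: 26.42
position: [0.4492, -0.0985, 0.0261]
tcp_rot: [[0.103, 0.995, 0.0], [0.995, -0.103, -0.0], [-0.0, 0.0, -1.0]]
wrist_force: [0.3, 1.3, -1.7]
finger_gap: 0.0236
gripper_force: 60.0
```

Call:
send_rows(commands="1 -10 0 0 0;1 -10 0 0 0;1 -10 0 0 0;1 -10 0 0 0;1 -10 0 0 0;1 -10 0 0 0;1 -10 0 0 0;1 -10 0 0 0")

```text
time_s: 27.42
position: [0.4409, -0.1781, 0.0261]
tcp_rot: [[0.103, 0.995, -0.0], [0.995, -0.103, 0.0], [-0.0, -0.0, -1.0]]
wrist_force: [0.2, -0.8, -1.8]
finger_gap: 0.0235
gripper_force: 60.0
```

Call:
send_rows(commands="1 -10 0 0 0;1 0 0 -20 0;1 -25 0 0 0;1 -25 0 0 0;1 -30 0 0 0;1 -30 0 0 0;1 -30 0 0 0;1 -30 0 0 0")

```text
time_s: 28.42
position: [0.4221, -0.3577, 0.0461]
tcp_rot: [[0.103, 0.995, -0.0], [0.995, -0.103, 0.0], [0.0, -0.0, -1.0]]
wrist_force: [0.4, 1.0, -1.0]
finger_gap: 0.0237
gripper_force: 60.0
```

Call:
send_rows(commands="1 0 0 0 0;1 0 0 0 0;1 0 0 0 0")

```text
time_s: 28.8
position: [0.4228, -0.3551, 0.0461]
tcp_rot: [[0.101, 0.995, -0.0], [0.995, -0.101, 0.001], [0.001, -0.0, -1.0]]
wrist_force: [-0.3, 0.1, -1.7]
finger_gap: 0.0239
gripper_force: 60.0
```

Run:
```python
from h import *
s=sensors.get_state(); t=grab_frame('top'); g=cv2.cvtColor(t['img'],cv2.COLOR_RGB2HSV)
m=cv2.inRange(g,(20,120,80),(40,255,255)); m[:200]=0; m[:,:280]=0; m[:,360:]=0
ys,xs=np.nonzero(m); print(pt(t,(xs.min(),ys.min()),.02),pt(t,(xs.max(),ys.max()),.02))
R=np.array(s['tcp_rot']); print(s['position'],'foot',np.array(s['position'])+.18*R[:,0],s['wrist_force'])
print('pen',pt(t,(628*.64,350*.64),.01),pt(t,(657*.64,386*.64),.01))
```

```text
[ 0.35179222 -0.11555349  0.02      ] [ 0.25795422 -0.20099432  0.02      ]
[ 0.42282652 -0.35512004  0.04607471] foot [ 0.44100282 -0.17604017  0.04622192] [-0.31248938  0.14131751 -1.68290404]
pen [ 0.43716587 -0.48642736  0.01      ] [ 0.35468266 -0.54952287  0.01      ]
```

Call:
send_rows(commands="1 0 0 18 0;1 0 0 7 0;1 0 0 2 0;1 0 0 0 0;1 0 0 0 0")

```text
time_s: 29.48
position: [0.4227, -0.3566, 0.0193]
tcp_rot: [[0.103, 0.995, 0.0], [0.995, -0.103, -0.0], [-0.0, 0.0, -1.0]]
wrist_force: [-0.7, -0.4, -2.9]
finger_gap: 0.0237
gripper_force: 60.0
```

Call:
send_rows(commands="1 0 0 1 0;1 0 0 0.7 0;1 0 0 0.4 0;1 0 0 0 0")

```text
time_s: 29.98
position: [0.4225, -0.3565, 0.017]
tcp_rot: [[0.103, 0.995, 0.0], [0.995, -0.103, -0.0], [-0.0, 0.0, -1.0]]
wrist_force: [0.7, -0.4, -1.0]
finger_gap: 0.0233
gripper_force: 60.0
```

Call:
send_rows(commands="1 0 0 0.3 0;0.3 0 0 0 0;0.1 0 0 0 0;0 0 0 0 0;0 0 0 0 0;0 0 0 0 0")

```text
time_s: 30.72
position: [0.4225, -0.3565, 0.0167]
tcp_rot: [[0.103, 0.995, -0.0], [0.995, -0.103, -0.0], [-0.0, -0.0, -1.0]]
wrist_force: [-0.2, -0.1, 0.6]
finger_gap: 0.044
gripper_force: 0.0
```

Call:
send_rows(commands="0 0 0 -10 0;0 0 0 -30 0;0 0 0 -50 0;0 0 0 -50 0;0 0 0 -40 0;0 0 0 0 0;0 0 0 0 0;0 0 0 0 0")

```text
time_s: 31.72
position: [0.4217, -0.3559, 0.1955]
tcp_rot: [[0.103, 0.995, -0.002], [0.995, -0.103, 0.002], [0.001, -0.002, -1.0]]
wrist_force: [0.6, -0.9, 0.3]
finger_gap: 0.044
gripper_force: 0.0
```

Run:
```python
from h import *
s=sensors.get_state(); t=grab_frame('top'); f=grab_frame('wrist'); g=t['img'].mean(2); print(s['position'],s['finger_gap'],s['wrist_force'],s['time_s'])
for row in (201,205,209): print(row,g[row,178:220].astype(int).tolist())
w=cv2.cvtColor(f['img'],cv2.COLOR_RGB2GRAY); m=((w<150)&(w>60)).astype('uint8'); m[260:]=0
n,l,st,c=cv2.connectedComponentsWithStats(m)
for i in range(1,n):
    if st[i,4]>150: print(st[i],c[i],np.round(shift(s,pt(f,c[i],.06,s)),1))
P=np.array(s['position']); A=np.array(s['tcp_rot'])[:,0]; B=np.array(s['tcp_rot'])[:,1]
for n,q in [('handle top',P),('foot',P+.178*A),('bar',P+.1*A)]:
    z={'handle top':.06}.get(n,.01); q=q.copy();q[2]=z; print(n,proj(f,q,s),proj(t,q))
```

```text
[ 0.42172305 -0.355903    0.19547276] 0.04399563357351782 [ 0.64535832 -0.89733485  0.29297362] 31.725
201 [146, 146, 155, 150, 109, 97, 132, 150, 153, 153, 150, 148, 137, 138, 138, 129, 132, 131, 131, 130, 140, 136, 131, 134, 131, 130, 132, 130, 140, 138, 134, 131, 130, 132, 132, 128, 136, 124, 126, 147, 132, 135]
205 [158, 156, 151, 115, 77, 117, 150, 156, 152, 155, 156, 153, 134, 125, 130, 131, 132, 131, 131, 131, 142, 142, 135, 132, 130, 134, 132, 144, 151, 147, 134, 132, 134, 133, 132, 140, 133, 108, 127, 150, 151, 153]
209 [110, 114, 121, 99, 117, 148, 156, 158, 155, 156, 151, 136, 125, 130, 133, 130, 132, 133, 135, 142, 142, 133, 133, 130, 132, 130, 133, 140, 141, 134, 132, 130, 129, 131, 128, 128, 111, 124, 153, 135, 136, 153]
[  0   0  14  33 399] [ 5.88721805 14.37343358] [ 213.4 -300.5  136.4]
[  99    0   79   59 3900] [137.40128205  27.53333333] [ 155.  -111.5  135.9]
[ 416    0   40   86 1359] [437.34657837  47.88520971] [146.9 196.9 135.3]
[    0   106   291   154 18546] [142.59727165 172.52124447] [   7.4 -111.5  135.7]
[ 426  174   86   86 3950] [470.89392405 207.87291139] [-34.6 274.5 134.9]
[291 227  48  33 211] [309.28436019 239.66824645] [-67.1  62.1 135.3]
[ 81 248  79  12 190] [121.03157895 251.47368421] [ -86.5 -152.   135.7]
[346 248  79  12 193] [384.47668394 251.50259067] [-86.2 154.7 135. ]
handle top [251.71993752 179.26270511] [370.4208408  226.01795538]
foot [251.95628073  11.93693199] [317.87738024 221.41055083]
bar [251.90691323  79.28856034] [339.06399987 224.03929185]
```

Run:
```python
from h import *
f=grab_frame('wrist'); w=cv2.cvtColor(f['img'],cv2.COLOR_RGB2GRAY)
for r in list(range(0,60,12))+list(range(140,215,6)): print(r,w[r,210:296:4].tolist())
```

```text
0 [169, 168, 168, 168, 166, 168, 168, 169, 168, 167, 168, 169, 169, 169, 169, 168, 169, 168, 169, 170, 165, 169]
12 [168, 171, 169, 170, 166, 166, 168, 170, 167, 168, 168, 165, 168, 167, 168, 170, 169, 168, 168, 170, 169, 170]
24 [169, 169, 170, 167, 169, 133, 95, 115, 120, 167, 168, 169, 169, 129, 101, 102, 109, 171, 170, 167, 168, 169]
36 [171, 170, 169, 167, 170, 169, 168, 171, 160, 169, 170, 169, 169, 158, 168, 171, 169, 170, 170, 169, 169, 170]
48 [170, 171, 170, 168, 171, 170, 171, 170, 159, 170, 170, 169, 169, 155, 170, 170, 171, 171, 169, 169, 169, 170]
140 [169, 168, 170, 169, 170, 170, 169, 172, 162, 167, 169, 171, 171, 156, 170, 170, 169, 168, 170, 169, 170, 171]
146 [167, 168, 167, 171, 170, 171, 170, 168, 169, 169, 169, 170, 169, 156, 168, 169, 167, 168, 169, 168, 171, 170]
152 [159, 166, 170, 169, 170, 168, 168, 140, 128, 124, 131, 142, 130, 150, 169, 141, 143, 150, 128, 126, 147, 169]
158 [132, 129, 129, 134, 130, 127, 132, 131, 123, 71, 69, 68, 69, 69, 129, 130, 128, 127, 129, 126, 149, 168]
164 [129, 128, 134, 129, 128, 129, 129, 124, 93, 63, 66, 61, 64, 60, 129, 128
[... 222 characters left out ...]
9, 124, 125, 128, 144, 167]
182 [129, 127, 129, 127, 127, 125, 158, 137, 89, 77, 76, 77, 78, 77, 118, 131, 131, 131, 125, 125, 169, 170]
188 [129, 127, 126, 127, 127, 124, 154, 132, 92, 77, 78, 75, 75, 78, 120, 128, 127, 131, 129, 128, 163, 172]
194 [130, 132, 123, 128, 126, 126, 128, 128, 108, 78, 78, 77, 78, 78, 124, 124, 127, 127, 131, 128, 163, 167]
200 [125, 127, 129, 125, 132, 159, 140, 137, 126, 130, 132, 127, 132, 160, 127, 128, 125, 126, 128, 124, 169, 169]
206 [128, 123, 124, 134, 168, 169, 168, 167, 159, 159, 152, 160, 158, 171, 145, 126, 134, 139, 141, 160, 167, 168]
212 [127, 160, 166, 168, 169, 167, 169, 169, 171, 168, 168, 169, 169, 169, 168, 169, 169, 168, 168, 170, 168, 167]
```

The handle stands upright, with its top where it was let go. The foot lies flat, and the tray is flush with the plate. I hand in.

```bash
python3 -c "
from rig import workorder
print(workorder.hand_in())"
```

```text
the job is handed in; nothing more can be done
None
```

The tray is home against the stop's face plate, leaned on at about 10 N for about a second. The stick lies flat on the bench, handle up and off the machine, and the job was handed in at about 32 s; no verdict came back.

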